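# Rock the tube sorter's gate over to the outlet chute

## Task

The sorter's holding lane is full, so three capped tubes are left waiting on its seesaw gate. Push the blue catch tray along its rails until it is fully home against the back stop, then press down the raised orange pad to rock the gate right over, so that the waiting tubes feed down the outlet chute into the tray. Only push and press: do not lift or tip the tray, do not touch any tube, leave the three tubes in the holding lane where they are, and leave the other things on the bench alone.

Things in the scene. Friction and masses are not known exactly. Their poses are not given: they have to be found in the camera images.
- tube_sorter: tube sorter fixed to the bench: dark steel base (150 mm wide, its front edge 78 mm before the origin), grey back panel, clear front panel (outer face at x = -26 mm, top 102 mm up). Origin: on the bench under the gate axis, which runs along x, 78 mm up; x to its back, y left along the chutes. The holding lane slopes down left to a stop at y = +61 mm; the outlet chute slopes down right
- seesaw (a joint): the seesaw gate, a steel plate under the feed column rocking about a level axis along the sorter's x, with its finger bar. -0.22 rad: tipped to the holding lane on the left (as found); 0: level; +0.22 rad: tipped fully to the outlet chute on the right, at its stop. Slight friction: it stays where it is left, and about 1 N on a pad moves it
- outlet_pad (a point): top centre of the orange round finger pad (24 mm across) at the right (-y) end of the gate's finger bar, in front of the sorter: 60 mm before its origin, 50 mm to the right. Top 95 mm above the bench with the gate tipped to the holding lane, 73 mm with it tipped fully to the outlet; pressing it down tips the gate to the outlet
- hold_pad (a point): the same kind of pad at the left (+y) end of the finger bar, 50 mm left of the axis; top 73 mm up at the start, 95 mm when the gate is over to the outlet
- catch_tray: blue open catch tray, loose, 110 mm (along x) x 66 x 36 mm high, walls 3 mm, 0.15 to 0.31 kg; under the rim of its front (-x) wall a small lip sticks out 5 mm, so the front face to push is 60 mm before the origin. Origin: centre of its underside; x along the rails toward the back stop. It stands between the rails (2 mm play each side), drawn out toward the robot by 45 to 85 mm
- dock_home (a point): where the tray's origin lies when the tray is fully home against the back stop: on the bench, 12 mm before and 142 mm to the right of the sorter's origin; axes as the sorter's
- dock_mouth (a point): open front end of the tray dock, on the bench midway between its two guide rails. The rails are 10 mm high, 70 mm apart inside, and run 207 mm from here along the sorter's x to the back stop (14 mm high). A clear splash plate, 78 mm high and 62 mm long, stands on the right-hand rail opposite the outlet chute's end
- outlet_end (a point): lower end of the outlet chute's floor, 119 mm right of the sorter's origin and about 52 mm up, above the docked tray
- column_top (a point): top of the small empty feed column over the gate, the sorter's highest part, 132 mm up
- tube_held_a: 2 ml screw-cap sample tube, 44 mm long, 13 mm thick, 12 g, lying along the sorter's x with its cap toward the robot; origin: middle of its round bottom end, own z along the tube toward the cap. Cap green; at the start it is in the holding lane, at its end stop
- tube_held_b: 2 ml screw-cap sample tube, 44 mm long, 13 mm thick, 12 g, lying along the sorter's x with its cap toward the robot; origin: middle of its round bottom end, own z along the tube toward the cap. Cap white; at the start it is second in the holding lane
- tube_held_c: 2 ml screw-cap sample tube, 44 mm long, 13 mm thick, 12 g, lying along the sorter's x with its cap toward the robot; origin: middle of its round bottom end, own z along the tube toward the cap. Cap green; at the start it is third in the holding lane, next to the gate
- tube_wait_a: 2 ml screw-cap sample tube, 44 mm long, 13 mm thick, 12 g, lying along the sorter's x with its cap toward the robot; origin: middle of its round bottom end, own z along the tube toward the cap. Cap orange; at the start it is waiting on the gate, next to the holding lane
- tube_wait_b: 2 ml screw-cap sample tube, 44 mm long, 13 mm thick, 12 g, lying along the sorter's x with its cap toward the robot; origin: middle of its round bottom end, own z along the tube toward the cap. Cap blue; at the start it is waiting on the gate, in the middle
- tube_wait_c: 2 ml screw-cap sample tube, 44 mm long, 13 mm thick, 12 g, lying along the sorter's x with its cap toward the robot; origin: middle of its round bottom end, own z along the tube toward the cap. Cap orange; at the start it is waiting on the gate, to the right of the middle
- timer: small white bench timer, 68 x 64 x 19 mm, loose bystander at the front left; origin under its centre
- bottle_small: small bottle with a blue cap, 56 mm wide, 110 mm high, loose bystander behind and to the right of the sorter; origin under its centre
- pen: blue marker pen, 142 mm long, 12 mm thick, loose bystander lying at the front left beside the timer; origin under its middle, its length along its own y

How it is judged:
By the outcome, as a careful person would: the job done as asked, in the order asked, and still so for the second after the job is handed in, with the robot touching nothing.
It also fails if it takes over 48 s, if anything falls off the work surface, if the arm or the gripper's body presses on something with over 40 N, if the wrist force passes 120 N, or if a joint passes its speed limit or range.

## Robot

A 6-joint arm with a two-finger parallel gripper is mounted at the origin on a cart in front of the work surface, level with it; the furniture and walls round the work are solid. World frame = base frame: x ahead of the robot, y to its left, z up, the work surface at z = 0. Lengths are in m, angles in degrees, forces in N, time in s.
With the tool pointing down it reaches from about 0.375 to 0.9 m from the base axis. Payload 3.1 kg.
Tool frame: the origin (TCP) lies midway between the tips of the shut fingers; the grasp point (between the pads) lies bot.hold_point_z behind it (bot.hold_point_z is the distance from the TCP to the grasp point, in m); z points along the fingers, y is the direction in which the jaws open and shut (so a half turn about z gives the same grasp; the last joint's range is limited). The gripper opens to 87 mm and grips with 3 to 60 N. Pads are 19 mm wide; open, the fingers measure 117 mm over their backs; the gripper's body (75 mm by 190 mm) begins 51 mm behind the grasp point.
Start: joints at [55.892, 30.224, 82.088, -0, 67.689, -10.227], TCP at [0.253, 0.571, 0.198] pointing down, gripper open.
Joint ranges: [-176.69, 176.69], [-43.24, 126.21], [12.49, 139.97], [-82, 262], [0, 151.66], [-163.58, 163.58]. Speed limits (degrees/s): [159.86, 159.86, 180, 180, 180, 180].

## Interface

Orientations are given as a 3x3 rotation matrix whose columns are the frame's x, y, z axes.
In Python, from rig import bot, vision, hand_in gives the robot as it stands. The module is installed in compiled form; this text tells all that it offers.
- The arm moves only by the shell command python3 -m handwheel 'ROWS'. ROWS is JSON, a list of rows, each an object of numbers: "hand": the gripper's target within -1 to 1 (fully open at 1, half-way at 0, shut at -1); "dx", "dy", "dz": the shift along the world's x, y, z in cm; "wx", "wy", "wz": the turn, a rotation vector about the world's x, y, z in rad. In form: [{"hand": .., "dx": .., "dy": .., "dz": .., "wx": .., "wy": .., "wz": ..}, ...]. A call has 1 to 10 rows; each row shifts and turns the commanded pose from where the row before left it; what a row does not reach is not made up. A row lasts 1/10 s, in which the tool goes at most 50 mm and 8.59 degrees, less where a joint would pass 70% of its speed; a pose out of reach is approached as far as the arm can. A call with a gripper value outside its range is refused whole. The fingers move at their own pace and stop on an object; the grip force is fixed at half the most. Time passes only in rows, so rows that do not move let the fingers close. It gives the time, the measured TCP pose, the force and the opening at its end, in the units of the state.
- bot.read_state(): the state, without advancing time (a new reading comes with each control period).
- vision.capture(name): name is "side" or "top"; returns (picture, depth): 384x512x3 uint8, red, green, blue; 384x512 float32, m along the optical axis (not along the pixel's ray), 0 where there is no reading.
- vision.get_calibration(name): a dict with "fx", "fy", "cx", "cy" (pixels), "k1" (the pictures are not rectified: a ray, as slopes to the right and down, at radius r is drawn at 1 + k1 r^2 times it, then the intrinsics apply), "rvec" (rotation vector, rad) and "tvec" (3), from world to camera coordinates, as OpenCV has them. Camera axes: x right, y down, z forward; pixel columns grow to the right and rows downward; lengths in m; the calibration is good to about 2 mm. A picture is of the moment at which its call begins. get_calibration takes no time and is no camera call.
- hand_in(): hands the job in, once; it reports no verdict.
The state is a dict: "time_s": time; "joint_positions": joint angles; "qvel": joint speeds; "tau": joint torques, N m; "position": TCP position; "tcp_rot": TCP orientation; "force": force on the tool from outside, world axes, zero at the start; "moment": the same for the moment, N m; "opening": opening from 0.0 (shut) to 1.0 (fully open).
Only numpy, scipy, OpenCV 4.12 (cv2) and the standard library are available. Lean on these libraries where they do the work, as an engineer would, in place of code of your own. Each camera call takes 0.05 s, during which the arm holds its last target.

## Working session

There is one attempt and no reset: what is moved stays moved. The work goes in short steps, Python scripts to look and compute and a shell command to move; the robot and the scene stay as the last step left them, time stands still between calls to the robot, and variables do not carry over. Pictures are saved under pics/ and viewed, and the job is handed in when it is done.

```bash
mkdir -p pics; cat > h.py <<'E'
import numpy as np, cv2
from rig import bot, vision, hand_in
def cal(n):
    c=vision.get_calibration(n); R=cv2.Rodrigues(np.array(c["rvec"],float))[0]; return c,R,np.array(c["tvec"],float).ravel()
def ray(n,u,v):
    c,R,t=cal(n); x=(u-c["cx"])/c["fx"]; y=(v-c["cy"])/c["fy"]; a,b=x,y
    for _ in range(20):
        s=1+c["k1"]*(a*a+b*b); a,b=x/s,y/s
    return -R.T@t, R.T@np.array([a,b,1.])
def onplane(n,u,v,z):
    o,d=ray(n,u,v); return o+d*(z-o[2])/d[2]
def atdepth(n,u,v,dep):
    o,d=ray(n,u,v); return o+d*dep
def proj(n,p):
    c,R,t=cal(n); q=R@np.array(p)+t; a,b=q[0]/q[2],q[1]/q[2]; s=1+c["k1"]*(a*a+b*b)
    return c["fx"]*a*s+c["cx"],c["fy"]*b*s+c["cy"]
def snap(n,tag):
    im,d=vision.capture(n); cv2.imwrite(f"pics/{tag}.png",im[:,:,::-1]); np.save(f"pics/{tag}.npy",d); return im,d
E
python3 - <<'E'
from h import *
for n in("side","top"):
    snap(n,n+"0"); print(n,ray(n,256,192))
s=bot.read_state(); print(s["time_s"],s["position"],s["tcp_rot"],s["force"],bot.hold_point_z)
E
```

```text
side (array([ 0.84434191, -0.1655181 ,  1.03828942]), array([-0.22237478,  0.37201614, -0.90124431]))
top (array([0.53273473, 0.20569806, 1.02895001]), array([ 0.05149921,  0.04196074, -0.99791834]))
0.1 [0.25257679 0.57091494 0.1971497 ] [[-9.14399321e-01  4.04811863e-01 -1.11256324e-03]
 [ 4.04813244e-01  9.14397883e-01 -1.65788936e-03]
 [ 3.46192193e-04 -1.96635324e-03 -9.99998007e-01]] [0.25264381 0.14125803 0.02455745] 0.0187
```

View pics/side0.png

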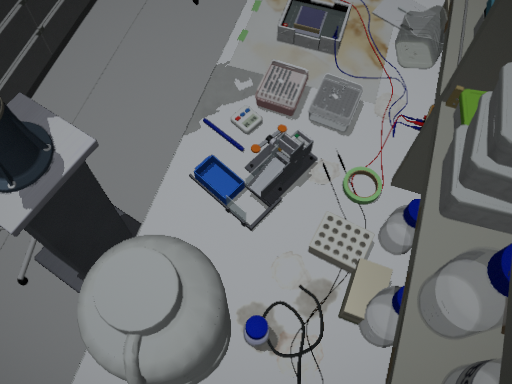

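View pics/top0.png

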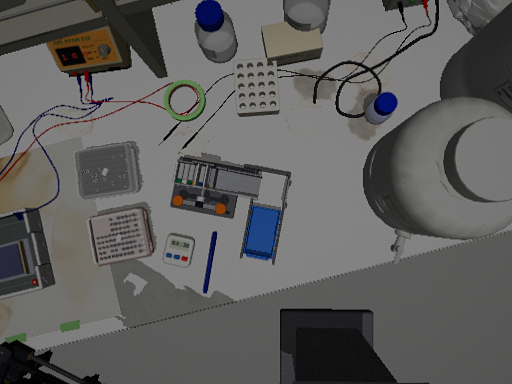

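The side view shows the tray at about (218,178), the orange pads at (255,148) and (282,128), and the pen and timer to their left. The top view shows the sorter at about (215,185), the pads at (178,200) and (220,209), the tray at (263,232), the pen at (210,262) and the timer at (180,250).

```bash
python3 - <<'E'
import cv2
a=cv2.imread("pics/top0.png")[140:280,150:310]; cv2.imwrite("pics/top0z.png",cv2.resize(a,None,fx=4.2,fy=4.2,interpolation=cv2.INTER_CUBIC))
a=cv2.imread("pics/side0.png")[110:240,180:330]; cv2.imwrite("pics/side0z.png",cv2.resize(a,None,fx=4.5,fy=4.5,interpolation=cv2.INTER_CUBIC))
E
python3 - <<'E'
from h import *
Z={}
for n in("top","side"):
    im=cv2.imread(f"pics/{n}0.png"); hsv=cv2.cvtColor(im,cv2.COLOR_BGR2HSV)
    roi=np.zeros(im.shape[:2],np.uint8)
    if n=="top": roi[140:300,150:310]=255
    else: roi[100:240,180:330]=255
    for nm,lo,hi in(("or",(5,150,120),(20,255,255)),("bl",(100,140,60),(125,255,255))):
        m=cv2.inRange(hsv,lo,hi)&roi
        k,l,st,ce=cv2.connectedComponentsWithStats(m)
        for i in range(1,k):
            if st[i,4]>15:
                cs=cv2.findContours((l==i).astype(np.uint8),0,2)[0][0]
                print(n,nm,st[i],ce[i].round(1),[x for x in cv2.minAreaRect(cs)])
                if nm=="or":
                    for z in(.073,.095): print("   ",z,onplane(n,*ce[i],z).round(4))
                elif st[i,4]>500:
                    for p in cv2.boxPoints(cv2.minAreaRect(cs)): print("   ",p,onplane(n,*p,.036).round(4))
                else: print("  ",onplane(n,*ce[i],.006).round(4))
E
```

```text
top or [173 196   9  10  70] [177.1 200.3] [(177.0, 200.00001525878906), (8.485280990600586, 8.485280990600586), 45.0]
    0.073 [0.5624 0.4168 0.073 ]
    0.095 [0.5617 0.4119 0.095 ]
top or [216 204   9  10  78] [220.  208.5] [(220.0, 208.5), (9.0, 8.0), 90.0]
    0.073 [0.5457 0.3232 0.073 ]
    0.095 [0.5454 0.3204 0.095 ]
top bl [ 243  205   38   55 1439] [261.7 232.3] [(261.48162841796875, 232.73977661132812), (29.423994064331055, 51.0405387878418), 10.713123321533203]
    [242.28204 255.08041] [0.4432 0.2763 0.036 ]
    [251.77008 204.92949] [0.5549 0.2566 0.036 ]
    [280.6812  210.39914] [0.5434 0.1919 0.036 ]
    [271.19318 260.55005] [0.432  0.2119 0.036 ]
top bl [204 232  12  61 193] [209.3 261.8] [(209.24322509765625, 262.04052734375), (3.452378749847412, 60.8276252746582), 9.462321281433105]
   [0.4242 0.3541 0.006 ]
top bl [167 253   5   4  18] [168.8 254.7] [(169.0, 254.5), (3.0, 4.0), 90.0]
   [0.439  0.4481 0.006 ]
top bl [174 255   6   4  19] [176.6 256.4] [(176.5, 256.5), (3.0, 5.0), 90.0]
   [0.4352 0.43   0.006 ]
side or [278 125   8   6  38] [281.7 127.7] [(281.5, 127.5), (5.0, 7.0), 90.0]
    0.073 [0.5638 0.4165 0.073 ]
    0.095 [0.5702 0.4033 0.095 ]
side or [251 145   9   7  51] [255.3 147.9] [(255.0, 148.0), (6.0, 8.0), 90.0]
    0.073 [0.5407 0.3315 0.073 ]
    0.095 [0.5476 0.3201 0.095 ]
side bl [203 119  40  32 174] [223.5 134.7] [(223.06539916992188, 134.27310180664062), (49.20295333862305, 3.6836435794830322), 37.87498474121094]
   [0.4277 0.3542 0.006 ]
side bl [ 194  155   51   50 1239] [218.4 178.6] [(218.16815185546875, 178.52210998535156), (48.729339599609375, 29.538637161254883), 41.18592834472656]
    [190.1062  173.59291] [0.4354 0.202  0.036 ]
    [209.55753 151.36281] [0.4388 0.2794 0.036 ]
    [246.2301  183.45131] [0.5649 0.2545 0.036 ]
    [226.77878 205.68141] [0.5587 0.1803 0.036 ]
```

View pics/top0z.png

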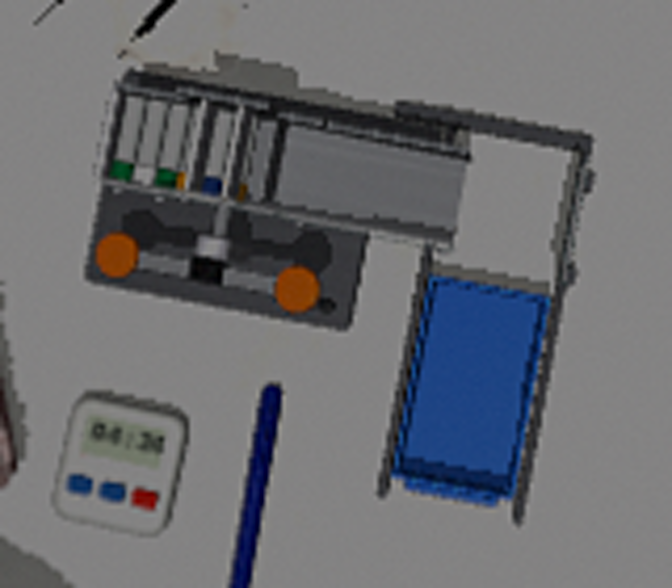

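View pics/side0z.png

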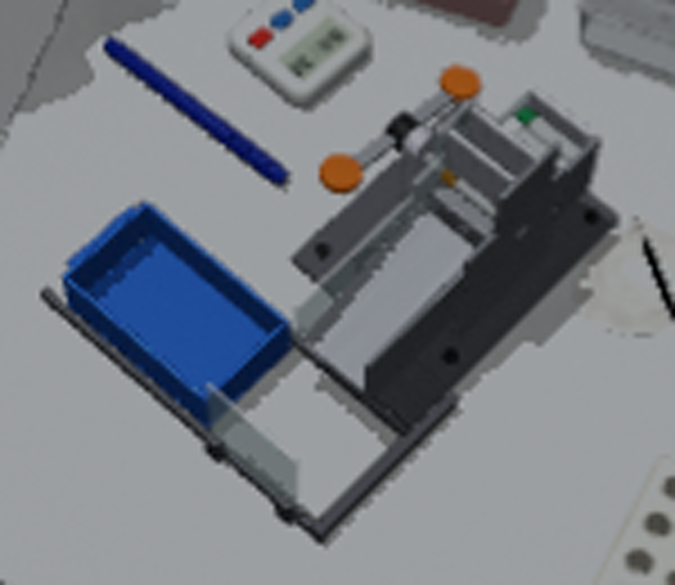

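```bash
python3 -m handwheel '[{"hand":-1,"dx":1.4,"dy":-3.2,"wz":0.06},{"hand":-1,"dx":1.4,"dy":-3.2,"wz":0.06},{"hand":-1,"dx":1.4,"dy":-3.2,"wz":0.06},{"hand":-1,"dx":1.4,"dy":-3.2,"wz":0.06},{"hand":-1,"dx":1.4,"dy":-3.2},{"hand":-1,"dx":1.4,"dy":-3.2},{"hand":-1,"dx":1.4,"dy":-3.2},{"hand":-1,"dx":1.4,"dy":-3.2},{"hand":-1,"dx":1.4,"dy":-3.2},{"hand":-1,"dx":1.4,"dy":-3.2}]'; python3 -m handwheel '[{"hand":-1,"wx":-0.021,"wy":-0.12},{"hand":-1,"wx":-0.021,"wy":-0.12},{"hand":-1,"wx":-0.021,"wy":-0.12},{"hand":-1,"wx":-0.021,"wy":-0.12},{"hand":-1,"wx":-0.021,"wy":-0.12},{"hand":-1}]'
```

```text
invalid input
invalid input
```

```bash
python3 -m handwheel '[{"hand":-1,"dx":1.4,"dy":-3.2,"dz":0,"wx":0,"wy":0,"wz":0.06},{"hand":-1,"dx":1.4,"dy":-3.2,"dz":0,"wx":0,"wy":0,"wz":0.06},{"hand":-1,"dx":1.4,"dy":-3.2,"dz":0,"wx":0,"wy":0,"wz":0.06},{"hand":-1,"dx":1.4,"dy":-3.2,"dz":0,"wx":0,"wy":0,"wz":0.06},{"hand":-1,"dx":1.4,"dy":-3.2,"dz":0,"wx":0,"wy":0,"wz":0},{"hand":-1,"dx":1.4,"dy":-3.2,"dz":0,"wx":0,"wy":0,"wz":0},{"hand":-1,"dx":1.4,"dy":-3.2,"dz":0,"wx":0,"wy":0,"wz":0},{"hand":-1,"dx":1.4,"dy":-3.2,"dz":0,"wx":0,"wy":0,"wz":0},{"hand":-1,"dx":1.4,"dy":-3.2,"dz":0,"wx":0,"wy":0,"wz":0},{"hand":-1,"dx":1.4,"dy":-3.2,"dz":0,"wx":0,"wy":0,"wz":0}]'
```

```text
time_s: 1.1
position: [0.3931, 0.2501, 0.1979]
tcp_rot: [[-0.984, 0.176, -0.0], [0.176, 0.984, -0.0], [0.0, -0.0, -1.0]]
force: [-0.1, -0.2, -1.1]
opening: 0.171
```

```bash
python3 -m handwheel '[{"hand":-1,"dx":0,"dy":0,"dz":0,"wx":-0.021,"wy":-0.12,"wz":0},{"hand":-1,"dx":0,"dy":0,"dz":0,"wx":-0.021,"wy":-0.12,"wz":0},{"hand":-1,"dx":0,"dy":0,"dz":0,"wx":-0.021,"wy":-0.12,"wz":0},{"hand":-1,"dx":0,"dy":0,"dz":0,"wx":-0.021,"wy":-0.12,"wz":0},{"hand":-1,"dx":0,"dy":0,"dz":0,"wx":-0.021,"wy":-0.12,"wz":0},{"hand":-1,"dx":0,"dy":0,"dz":0,"wx":0,"wy":0,"wz":0}]'
python3 - <<'E'
from h import *
print(bot.read_state()["joint_positions"]); snap("side","side1"); snap("top","top1")
for n in("top","side"):print(proj(n,bot.read_state()["position"]))
E
```

```text
time_s: 1.7
position: [0.3911, 0.2456, 0.1959]
tcp_rot: [[-0.854, 0.184, 0.486], [0.152, 0.983, -0.105], [-0.497, -0.016, -0.867]]
force: [0.5, 0.3, -1.0]
opening: 0.007
[ 32.74391702  15.10571397 120.5144209  -44.69951997  29.96941857
 -10.35831159]
(np.float64(251.60303660954781), np.float64(289.80494713755525))
(np.float64(178.90484408989195), np.float64(114.92997934485052))
```

View pics/side1.png

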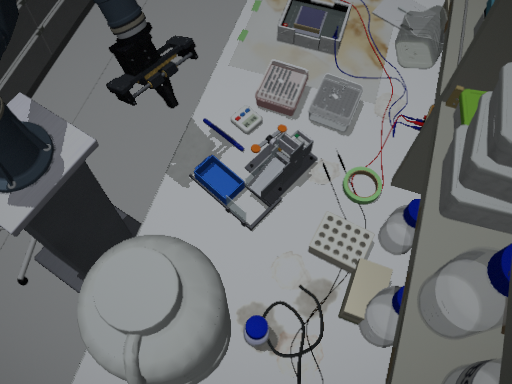

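View pics/top1.png

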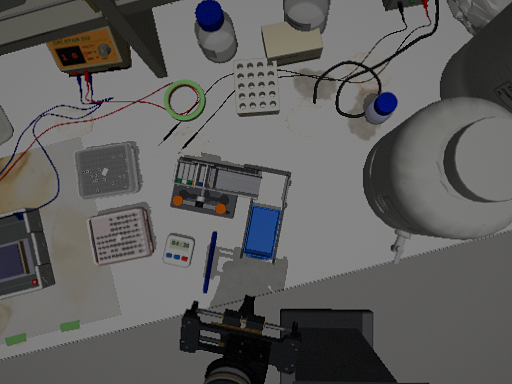

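The side view shows the hand clear of everything, with the fingertip at (172,100). The top view shows the tip at (250,300), over the bench's front edge and in line with the tray. The tray is unmoved, with its front edge at (258,258).

```bash
python3 -m handwheel '[{"hand":-1,"dx":0,"dy":0.3,"dz":-3,"wx":0,"wy":0,"wz":0},{"hand":-1,"dx":0,"dy":0.3,"dz":-3,"wx":0,"wy":0,"wz":0},{"hand":-1,"dx":0,"dy":0,"dz":-3,"wx":0,"wy":0,"wz":0},{"hand":-1,"dx":0,"dy":0,"dz":-3,"wx":0,"wy":0,"wz":0},{"hand":-1,"dx":0,"dy":0,"dz":-3,"wx":0,"wy":0,"wz":0},{"hand":-1,"dx":0,"dy":0,"dz":-2,"wx":0,"wy":0,"wz":0},{"hand":-1,"dx":0,"dy":0,"dz":0,"wx":0,"wy":0,"wz":0}]'
python3 - <<'E'
from h import *
snap("side","side2"); snap("top","top2")
a=cv2.imread("pics/top2.png")[190:330,170:330]; b=cv2.imread("pics/side2.png")[80:220,130:290]
cv2.imwrite("pics/z2.png",cv2.resize(np.hstack([a,b]),None,fx=2.5,fy=2.5,interpolation=cv2.INTER_CUBIC))
E
```

```text
time_s: 2.5
position: [0.4024, 0.2707, 0.055]
tcp_rot: [[-0.866, 0.202, 0.457], [0.161, 0.979, -0.128], [-0.473, -0.037, -0.88]]
force: [-0.3, -0.8, 0.6]
opening: 0.006
```

View pics/z2.png

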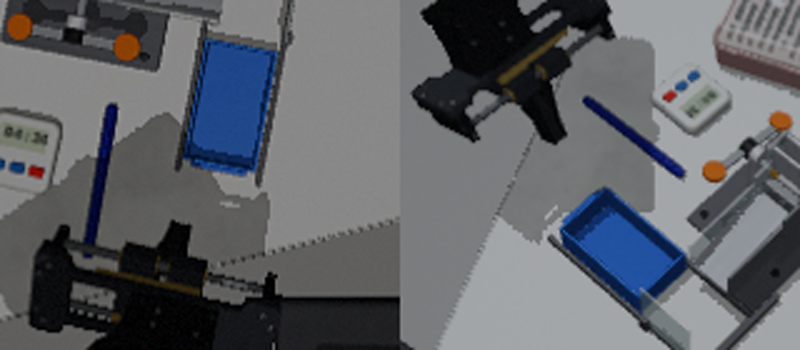

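The left half (top view) shows the fingers at about (178,235), left of the tray's axis. The right half (side view) shows the tip at (548,135), short of the tray, with the pen and tray unmoved. The pose drifted because of reach, so I'll check the joints.

```bash
python3 - <<'E'
from h import *
s=bot.read_state();print(s["joint_positions"].round(1),s["position"])
E
```

```text
[ 35.2  35.6 122.3 -81.8  21.9  33.9] [0.40123362 0.26967626 0.05629152]
```

```bash
python3 -m handwheel '[{"hand":-1,"dx":0,"dy":0,"dz":3,"wx":0,"wy":0,"wz":0},{"hand":-1,"dx":0,"dy":0,"dz":3,"wx":0,"wy":0,"wz":0},{"hand":-1,"dx":0,"dy":0,"dz":3,"wx":0.02,"wy":0.11,"wz":0},{"hand":-1,"dx":0,"dy":0,"dz":0,"wx":0.02,"wy":0.11,"wz":0},{"hand":-1,"dx":0,"dy":0,"dz":0,"wx":0.02,"wy":0.11,"wz":0},{"hand":-1,"dx":0,"dy":0,"dz":0,"wx":0.02,"wy":0.11,"wz":0},{"hand":-1,"dx":0,"dy":0,"dz":0,"wx":0,"wy":0,"wz":0}]'
cat > rv.py <<'E'
from h import *
import sys
def rv(yaw):
    s=bot.read_state(); R=np.array(s["tcp_rot"]); a=np.radians(yaw); y=np.array([np.cos(a),np.sin(a),0]); z=np.array([0,0,-1.]); T=np.c_[np.cross(y,z),y,z]
    print(cv2.Rodrigues(T@R.T)[0].ravel().round(3),s["position"].round(4),s["joint_positions"].round(1),np.round(s["force"],1))
rv(float(sys.argv[1]))
E
python3 rv.py 110
```

```text
time_s: 3.3
position: [0.4081, 0.2618, 0.1294]
tcp_rot: [[-0.962, 0.204, 0.18], [0.189, 0.977, -0.1], [-0.196, -0.063, -0.979]]
force: [0.6, -0.2, 1.2]
opening: 0.009
[0.049 0.204 0.547] [0.4081 0.2618 0.1294] [ 26.2  24.6 110.1 -15.4  39.5 -41. ] [ 0.6 -0.2  1.2]
```

```bash
python3 -m handwheel '[{"hand":-1,"dx":-0.3,"dy":-0.2,"dz":0,"wx":0.01,"wy":0.041,"wz":0.11},{"hand":-1,"dx":-0.3,"dy":-0.2,"dz":0,"wx":0.01,"wy":0.041,"wz":0.11},{"hand":-1,"dx":0,"dy":0,"dz":0,"wx":0.01,"wy":0.041,"wz":0.11},{"hand":-1,"dx":0,"dy":0,"dz":0,"wx":0.01,"wy":0.041,"wz":0.11},{"hand":-1,"dx":0,"dy":0,"dz":-1,"wx":0.01,"wy":0.041,"wz":0.11},{"hand":-1,"dx":0,"dy":0,"dz":-2,"wx":0,"wy":0,"wz":0},{"hand":-1,"dx":0,"dy":0,"dz":-2,"wx":0,"wy":0,"wz":0},{"hand":-1,"dx":0,"dy":0,"dz":-2,"wx":0,"wy":0,"wz":0},{"hand":-1,"dx":0,"dy":0,"dz":0,"wx":0,"wy":0,"wz":0}]'; python3 rv.py 110
```

```text
time_s: 4.2
position: [0.3944, 0.2559, 0.0553]
tcp_rot: [[-0.937, -0.349, -0.009], [-0.349, 0.937, -0.009], [0.012, -0.006, -1.0]]
force: [0.5, -0.4, 0.5]
opening: 0.007
[ 0.009 -0.009 -0.008] [0.3944 0.2559 0.0553] [ 19.6  32.9 110.5  -0.5  37.2 -90.5] [ 0.5 -0.4  0.5]
```

```bash
python3 -m handwheel '[{"hand":-1,"dx":0.2,"dy":0.1,"dz":-1.5,"wx":0,"wy":0,"wz":0},{"hand":-1,"dx":0.2,"dy":0.1,"dz":-1.3,"wx":0,"wy":0,"wz":0},{"hand":-1,"dx":0,"dy":0,"dz":0,"wx":0,"wy":0,"wz":0}]'
python3 - <<'E'
from h import *
snap("side","side3"); snap("top","top3")
a=cv2.imread("pics/top3.png")[190:330,170:330]; b=cv2.imread("pics/side3.png")[80:220,130:290]
cv2.imwrite("pics/z3.png",cv2.resize(np.hstack([a,b]),None,fx=2.5,fy=2.5,interpolation=cv2.INTER_CUBIC))
E
```

```text
time_s: 4.5
position: [0.4007, 0.259, 0.0284]
tcp_rot: [[-0.937, -0.35, -0.006], [-0.35, 0.937, -0.007], [0.008, -0.004, -1.0]]
force: [0.7, -1.1, 0.7]
opening: 0.004
```

View pics/z3.png

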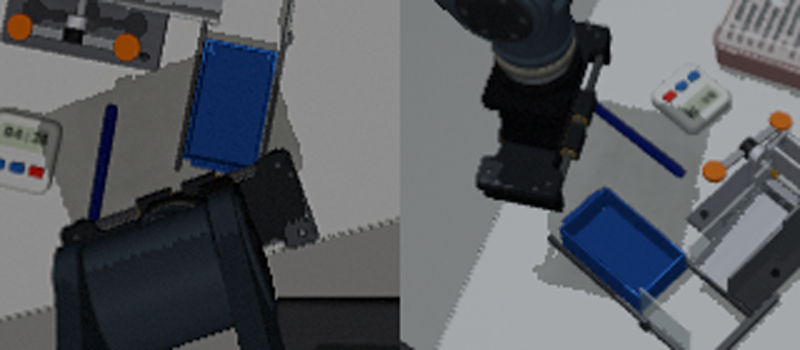

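Left half (top view): the hand is behind the tray, whose front edge is at (215,165). The pen is clear under the hand at (100,215). Right half (side view): the fingers are in front of the tray's front wall at (590,215).

```bash
python3 -m handwheel '[{"hand":-1,"dx":0.5,"dy":-0.09,"dz":-0.4,"wx":0,"wy":0,"wz":0},{"hand":-1,"dx":0.5,"dy":-0.09,"dz":0,"wx":0,"wy":0,"wz":0},{"hand":-1,"dx":0.5,"dy":-0.09,"dz":0,"wx":0,"wy":0,"wz":0},{"hand":-1,"dx":0.4,"dy":-0.07,"dz":0,"wx":0,"wy":0,"wz":0},{"hand":-1,"dx":0.4,"dy":-0.07,"dz":0,"wx":0,"wy":0,"wz":0},{"hand":-1,"dx":0.4,"dy":-0.07,"dz":0,"wx":0,"wy":0,"wz":0},{"hand":-1,"dx":0.5,"dy":-0.09,"dz":0,"wx":0,"wy":0,"wz":0},{"hand":-1,"dx":0.5,"dy":-0.09,"dz":0,"wx":0,"wy":0,"wz":0},{"hand":-1,"dx":0.5,"dy":-0.09,"dz":0,"wx":0,"wy":0,"wz":0},{"hand":-1,"dx":0.5,"dy":-0.09,"dz":0,"wx":0,"wy":0,"wz":0}]'
```

```text
time_s: 5.6
position: [0.449, 0.2508, 0.025]
tcp_rot: [[-0.937, -0.35, -0.004], [-0.35, 0.937, -0.006], [0.006, -0.004, -1.0]]
force: [-0.5, -0.4, -0.2]
opening: 0.004
```

```bash
python3 -m handwheel '[{"hand":-1,"dx":0.6,"dy":-0.11,"dz":0,"wx":0,"wy":0,"wz":0},{"hand":-1,"dx":0.6,"dy":-0.11,"dz":0,"wx":0,"wy":0,"wz":0},{"hand":-1,"dx":0.6,"dy":-0.11,"dz":0,"wx":0,"wy":0,"wz":0},{"hand":-1,"dx":0.5,"dy":-0.09,"dz":0,"wx":0,"wy":0,"wz":0}]'; python3 rv.py 110
python3 - <<'E'
from h import *
snap("side","side4"); snap("top","top4")
a=cv2.imread("pics/top4.png")[150:290,170:330]; b=cv2.imread("pics/side4.png")[80:220,150:310]
cv2.imwrite("pics/z4.png",cv2.resize(np.hstack([a,b]),None,fx=2.5,fy=2.5,interpolation=cv2.INTER_CUBIC))
E
```

```text
time_s: 6.0
position: [0.4722, 0.2466, 0.025]
tcp_rot: [[-0.937, -0.35, -0.004], [-0.35, 0.937, -0.006], [0.006, -0.004, -1.0]]
force: [-0.4, -0.4, 0.3]
opening: 0.007
[ 0.006 -0.004 -0.008] [0.4722 0.2466 0.025 ] [ 15.7  38.8 102.7  -0.4  38.8 -94.5] [-0.4 -0.4  0.3]
```

View pics/z4.png

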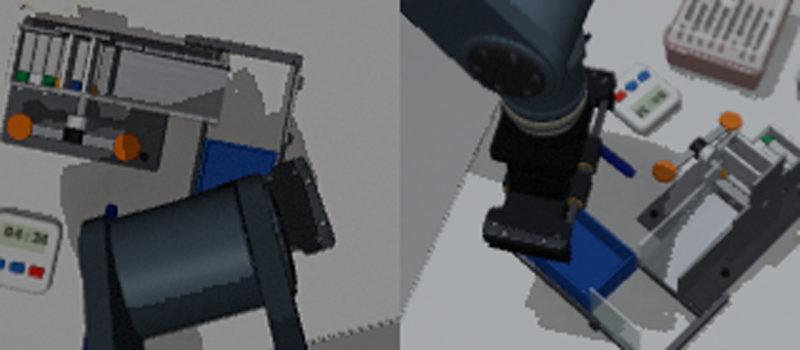

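Left half (top view): the tray's rear edge is at about (240,147), close to where it was before, so I need to measure whether it has moved. Right half (side view): the hand is over the tray's front at (545,225).

```bash
python3 - <<'E'
from h import *
p=np.array([.4722,.2466,.025]); 
for n in("top","side"): print(n,proj(n,p), proj(n,p+[0,0,.1]))
for t in("0","3","4"):
  for n in("top","side"):
    im=cv2.imread(f"pics/{n}{t}.png"); hsv=cv2.cvtColor(im,cv2.COLOR_BGR2HSV)
    m=cv2.inRange(hsv,(100,140,40),(125,255,255))
    r=np.zeros_like(m)
    if n=="top": r[190:270,235:300]=1
    else: r[145:230,185:260]=1
    ys,xs=np.nonzero(m*r); 
    if n=="top": print(t,n,"minrow",ys.min(), "maxcol",xs.max(),len(ys))
    else: print(t,n,"maxrow",ys.max(),xs[ys==ys.max()].mean(),"maxcol",xs.max(),ys[xs==xs.max()].mean(),len(ys))
# fingers' lowest depth in front of body
d=np.load("pics/side4.npy")
b=cv2.imread("pics/side4.png")[120:220,160:270]
cv2.imwrite("pics/z4b.png",cv2.resize(b,None,fx=6,fy=6,interpolation=cv2.INTER_CUBIC))
E
```

```text
top (np.float64(255.9969825733311), np.float64(241.868507982437)) (np.float64(253.95241559328576), np.float64(244.83206753513574))
side (np.float64(213.227340592844), np.float64(169.54263352088253)) (np.float64(210.33064211395669), np.float64(148.7119967710516))
0 top minrow 205 maxcol 280 1486
0 side maxrow 204 225.5 maxcol 244 185.5 1368
3 top minrow 205 maxcol 280 1451
3 side maxrow 204 225.5 maxcol 244 185.5 1369
4 top minrow 205 maxcol 280 431
4 side maxrow 204 225.5 maxcol 244 185.0 815
```

View pics/z4b.png

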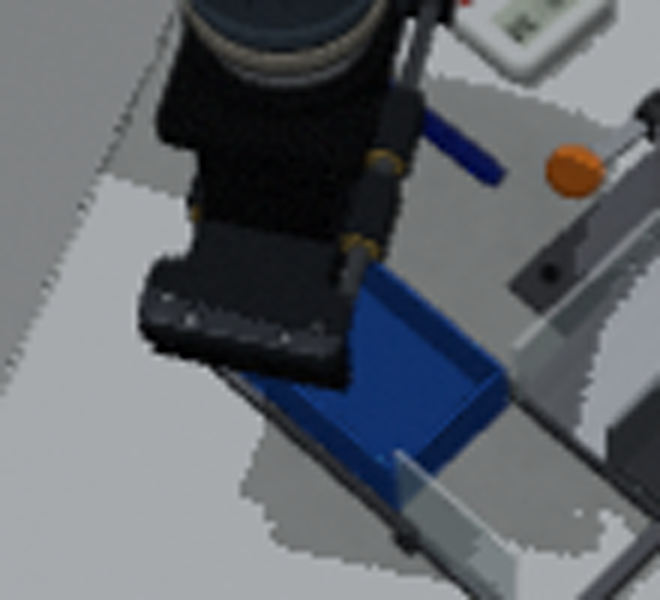

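```bash
python3 - <<'E'
from h import *
for t,p,z in(("1",[.3911,.2456,.1959],[.486,-.105,-.867]),("2",[.4018,.2702,.0556],[.457,-.128,-.88])):
  p=np.array(p);z=np.array(z)
  for n in("top","side"):
    print(t,n,[tuple(np.round(proj(n,p-k*z),1)) for k in(0,.0187,.03)])
a=cv2.imread("pics/top1.png")[270:330,220:280]; b=cv2.imread("pics/side1.png")[80:140,140:200]
c=cv2.imread("pics/top2.png")[250:310,220:280]; d=cv2.imread("pics/side2.png")[100:160,160:220]
im=cv2.resize(np.vstack([np.hstack([a,b]),np.hstack([c,d])]),None,fx=5,fy=5,interpolation=cv2.INTER_CUBIC)
cv2.imwrite("pics/tips.png",np.clip(im.astype(float)*1.6,0,255).astype(np.uint8))
for t in "12":
  d=np.load(f"pics/side{t}.npy")
E
```

```text
1 top [(np.float64(252.2), np.float64(291.2)), (np.float64(250.6), np.float64(297.7)), (np.float64(249.7), np.float64(301.8))]
1 side [(np.float64(177.7), np.float64(115.1)), (np.float64(173.9), np.float64(108.2)), (np.float64(171.6), np.float64(104.0))]
2 top [(np.float64(244.2), np.float64(275.1)), (np.float64(242.5), np.float64(280.1)), (np.float64(241.5), np.float64(283.2))]
2 side [(np.float64(194.7), np.float64(143.0)), (np.float64(191.7), np.float64(137.1)), (np.float64(190.0), np.float64(133.5))]
```

View pics/tips.png

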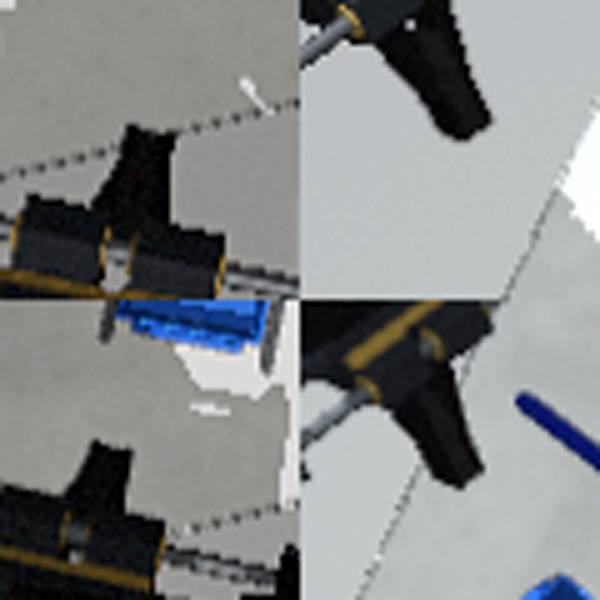

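The fingertip shows at top (250,296) and side (173,107) in view 1, and at top (242,279) and side (192,137) in view 2. Both sit about 19 mm behind the reported TCP along the tool. So the tip has been passing over the tray's rim without touching it. I'll check this against the depth.

```bash
python3 - <<'E'
from h import *
V={"1":([.3911,.2456,.1959],[[-0.854,0.184,0.486],[0.152,0.983,-0.105],[-0.497,-0.016,-0.867]]),
"2":([.4018,.2702,.0556],[[-0.866,0.202,0.457],[0.161,0.979,-0.128],[-0.473,-0.037,-0.88]]),
"4":([.4722,.2466,.025],[[-0.937,-0.35,-0.004],[-0.35,0.937,-0.006],[0.006,-0.004,-1.0]])}
for t,(p,R) in V.items():
  p=np.array(p);R=np.array(R)
  for n in("top","side"):
    d=np.load(f"pics/{n}{t}.npy"); im=cv2.imread(f"pics/{n}{t}.png")
    vs,us=np.nonzero(d>0)
    P=np.array([atdepth(n,u,v,d[v,u]) for u,v in zip(us[::1],vs[::1]) if 90<v<330 and 100<u<340]); C=np.array([im[v,u].max() for u,v in zip(us,vs) if 90<v<330 and 100<u<340])
    Q=(P-p)@R; ok=(np.abs(Q[:,0])<.05)&(np.abs(Q[:,1])<.11)&(Q[:,2]>-.15)&(Q[:,2]<.03)&(P[:,2]>.045)&(C<90)
    Q=Q[ok]
    for a in np.arange(.02,-.13,-.01):
        s=Q[(Q[:,2]<a)&(Q[:,2]>=a-.01)]
        if len(s): print(t,n,round(a,2),len(s),"x",s[:,0].min().round(3),s[:,0].max().round(3),"y",s[:,1].min().round(3),s[:,1].max().round(3))
E
```

```text
Traceback (most recent call last):
  File "h.py", line 13, in atdepth
    o,d=ray(n,u,v); return o+d*dep
        ~~~^^^^^^^
  File "h.py", line 6, in ray
    c,R,t=cal(n); x=(u-c["cx"])/c["fx"]; y=(v-c["cy"])/c["fy"]; a,b=x,y
          ~~~^^^
  File "h.py", line 4, in cal
    c=vision.get_calibration(n); R=cv2.Rodrigues(np.array(c["rvec"],float))[0]; return c,R,np.array(c["tvec"],float).ravel()
ValueError: time passes only in moves, steps and waits
```

```bash
sed -i 's/^def cal(n):/import functools\n@functools.lru_cache(None)\ndef cal(n):/' h.py; python3 - <<'E'
from h import *
print(bot.read_state()["time_s"])
V={"1":([.3911,.2456,.1959],[[-0.854,0.184,0.486],[0.152,0.983,-0.105],[-0.497,-0.016,-0.867]]),
"2":([.4018,.2702,.0556],[[-0.866,0.202,0.457],[0.161,0.979,-0.128],[-0.473,-0.037,-0.88]]),
"4":([.4722,.2466,.025],[[-0.937,-0.35,-0.004],[-0.35,0.937,-0.006],[0.006,-0.004,-1.0]])}
for t,(p,R) in V.items():
  p=np.array(p);R=np.array(R)
  for n in("top","side"):
    d=np.load(f"pics/{n}{t}.npy"); im=cv2.imread(f"pics/{n}{t}.png")
    vs,us=np.nonzero(d>0); w=(vs>90)&(vs<330)&(us>100)&(us<340); vs,us=vs[w],us[w]
    P=np.array([atdepth(n,u,v,d[v,u]) for u,v in zip(us,vs)]); C=im[vs,us].max(1)
    Q=(P-p)@R; ok=(np.abs(Q[:,0])<.05)&(np.abs(Q[:,1])<.11)&(Q[:,2]>-.15)&(Q[:,2]<.03)&(P[:,2]>.045)&(C<90)
    Q=Q[ok]
    for a in np.arange(.02,-.13,-.01):
        s=Q[(Q[:,2]<a)&(Q[:,2]>=a-.01)]
        if len(s): print(t,n,round(a,2),len(s),"x",s[:,0].min().round(3),s[:,0].max().round(3),"y",s[:,1].min().round(3),s[:,1].max().round(3))
E
```

```text
6.1
1 top -0.02 17 x -0.011 -0.004 y -0.006 0.01
1 top -0.03 41 x -0.012 -0.008 y -0.007 0.011
1 top -0.04 40 x -0.012 0.002 y -0.008 0.011
1 top -0.05 49 x -0.013 -0.005 y -0.009 0.012
1 top -0.06 56 x -0.013 -0.002 y -0.01 0.016
1 top -0.07 28 x -0.014 -0.004 y -0.011 0.008
1 top -0.08 2 x 0.001 0.009 y 0.007 0.007
1 top -0.09 25 x -0.039 -0.006 y -0.084 0.087
1 top -0.1 287 x -0.041 -0.012 y -0.085 0.088
1 top -0.11 620 x -0.041 -0.022 y -0.085 0.093
1 top -0.12 193 x -0.04 -0.022 y -0.026 0.095
1 side -0.02 18 x -0.012 0.001 y -0.009 0.01
1 side -0.03 49 x -0.014 0.007 y -0.01 0.01
1 side -0.04 47 x -0.016 0.006 y -0.01 0.01
1 side -0.05 52 x -0.013 0.007 y -0.012 0.011
1 side -0.06 39 x -0.014 0.012 y -0.012 0.006
1 side -0.07 13 x -0.014 0.004 y -0.013 -0.006
1 side -0.09 28 x -0.038 0.037 y -0.086 -0.079
1 side -0.1 89 x -0.04 0.038 y -0.087 -0.051
1 side -0.11 54 x -0.039 0.025 y -0.092 -0.057
1 side -0.12 63 x -0.039 0.035 y -0.093 -0.078
2 top -0.02 9 x -0.011 -0.005 y -0.008 0.009
2 top -0.03 30 x -0.011 0.005 y -0.008 0.009
2 top -0.04 26 x -0.012 -0.006 y -0.008 0.01
2 t
[... 615 characters left out ...]
 -0.014 0.019
2 side -0.08 23 x -0.014 -0.007 y -0.014 0.018
2 side -0.09 51 x -0.039 0.035 y -0.085 0.089
2 side -0.1 248 x -0.04 0.03 y -0.086 0.087
2 side -0.11 257 x -0.04 0.032 y -0.091 0.074
2 side -0.12 187 x -0.04 0.035 y -0.093 0.051
4 top -0.1 5 x -0.037 -0.025 y -0.064 -0.031
4 top -0.11 24 x -0.037 0.032 y -0.065 -0.009
4 top -0.12 2 x -0.037 -0.035 y -0.015 -0.011
4 side -0.02 1 x -0.01 -0.01 y 0.005 0.005
4 side -0.03 5 x -0.011 -0.008 y -0.008 -0.006
4 side -0.04 2 x -0.012 -0.012 y -0.008 -0.007
4 side -0.09 34 x -0.038 0.035 y -0.086 0.083
4 side -0.1 90 x -0.039 0.035 y -0.086 0.084
4 side -0.11 259 x -0.039 0.037 y -0.091 0.083
4 side -0.12 84 x -0.039 0.037 y -0.093 0.093
```

Depth settles it: the fingertip is about 19.5 mm behind the reported TCP along the tool, and the body starts 70 mm behind the tip. I'll back out above the rim and go down lower, so that the reported z is 0.006 and the true tip is at about 0.025.

```bash
python3 -m handwheel '[{"hand":-1,"dx":-1,"dy":0.18,"dz":0.5,"wx":0,"wy":0,"wz":0},{"hand":-1,"dx":-2,"dy":0.35,"dz":0,"wx":0,"wy":0,"wz":0},{"hand":-1,"dx":-2,"dy":0.35,"dz":0,"wx":0,"wy":0,"wz":0},{"hand":-1,"dx":-2,"dy":0.35,"dz":0,"wx":0,"wy":0,"wz":0},{"hand":-1,"dx":-0.2,"dy":0,"dz":-0.5,"wx":0,"wy":0,"wz":0},{"hand":-1,"dx":0,"dy":0,"dz":-1,"wx":0,"wy":0,"wz":0},{"hand":-1,"dx":0,"dy":0,"dz":-0.9,"wx":0,"wy":0,"wz":0},{"hand":-1,"dx":0,"dy":0,"dz":0,"wx":0,"wy":0,"wz":0}]'
```

```text
time_s: 6.9
position: [0.3999, 0.2587, 0.0045]
tcp_rot: [[-0.937, -0.349, -0.006], [-0.349, 0.937, -0.006], [0.008, -0.004, -1.0]]
force: [-0.1, 0.2, 0.4]
opening: 0.007
```

```bash
python3 -m handwheel '[{"hand":-1,"dx":0.5,"dy":-0.09,"dz":0.1,"wx":0,"wy":0,"wz":0},{"hand":-1,"dx":0.5,"dy":-0.09,"dz":0,"wx":0,"wy":0,"wz":0},{"hand":-1,"dx":0.4,"dy":-0.07,"dz":0,"wx":0,"wy":0,"wz":0},{"hand":-1,"dx":0.3,"dy":-0.05,"dz":0,"wx":0,"wy":0,"wz":0},{"hand":-1,"dx":0.3,"dy":-0.05,"dz":0,"wx":0,"wy":0,"wz":0},{"hand":-1,"dx":0.3,"dy":-0.05,"dz":0,"wx":0,"wy":0,"wz":0},{"hand":-1,"dx":0.3,"dy":-0.05,"dz":0,"wx":0,"wy":0,"wz":0},{"hand":-1,"dx":0.4,"dy":-0.07,"dz":0,"wx":0,"wy":0,"wz":0},{"hand":-1,"dx":0.4,"dy":-0.07,"dz":0,"wx":0,"wy":0,"wz":0},{"hand":-1,"dx":0.4,"dy":-0.07,"dz":0,"wx":0,"wy":0,"wz":0}]'
python3 - <<'E'
from h import *
snap("side","side5"); snap("top","top5")
a=cv2.imread("pics/top5.png")[150:290,170:330]; b=cv2.imread("pics/side5.png")[80:220,150:310]
cv2.imwrite("pics/z5.png",cv2.resize(np.hstack([a,b]),None,fx=2.5,fy=2.5,interpolation=cv2.INTER_CUBIC))
E
```

```text
time_s: 7.9
position: [0.4374, 0.2523, 0.0069]
tcp_rot: [[-0.937, -0.35, -0.005], [-0.35, 0.937, -0.006], [0.007, -0.004, -1.0]]
force: [-0.5, 0.0, -0.0]
opening: 0.003
```

View pics/z5.png

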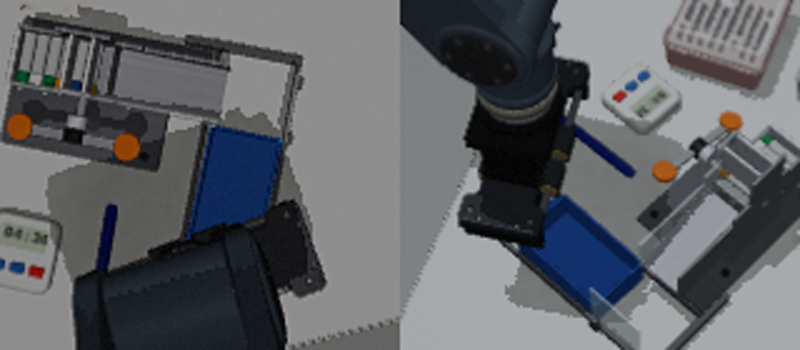

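Left half (top view): the tray's rear edge is now at about (243,130), so it has moved about 12 mm. Right half (side view): the hand is behind the tray, which sits flat between the rails.

```bash
python3 -m handwheel '[{"hand":-1,"dx":0.5,"dy":-0.09,"dz":0,"wx":0,"wy":0,"wz":0},{"hand":-1,"dx":0.5,"dy":-0.09,"dz":0,"wx":0,"wy":0,"wz":0},{"hand":-1,"dx":0.5,"dy":-0.09,"dz":0,"wx":0,"wy":0,"wz":0},{"hand":-1,"dx":0.5,"dy":-0.09,"dz":0,"wx":0,"wy":0,"wz":0},{"hand":-1,"dx":0.5,"dy":-0.09,"dz":0,"wx":0,"wy":0,"wz":0},{"hand":-1,"dx":0.5,"dy":-0.09,"dz":0,"wx":0,"wy":0,"wz":0},{"hand":-1,"dx":0.5,"dy":-0.09,"dz":0,"wx":0,"wy":0,"wz":0},{"hand":-1,"dx":0.5,"dy":-0.09,"dz":0,"wx":0,"wy":0,"wz":0},{"hand":-1,"dx":0.5,"dy":-0.09,"dz":0,"wx":0,"wy":0,"wz":0},{"hand":-1,"dx":0.4,"dy":-0.07,"dz":0,"wx":0,"wy":0,"wz":0}]'
python3 - <<'E'
from h import *
snap("side","side6"); snap("top","top6")
a=cv2.imread("pics/top6.png")[150:290,170:330]; b=cv2.imread("pics/side6.png")[80:220,150:310]
cv2.imwrite("pics/z6.png",cv2.resize(np.hstack([a,b]),None,fx=2.5,fy=2.5,interpolation=cv2.INTER_CUBIC))
E
```

```text
time_s: 9.0
position: [0.4871, 0.2435, 0.007]
tcp_rot: [[-0.937, -0.35, -0.004], [-0.35, 0.937, -0.006], [0.006, -0.004, -1.0]]
force: [-0.2, 0.8, -0.5]
opening: 0.006
```

View pics/z6.png

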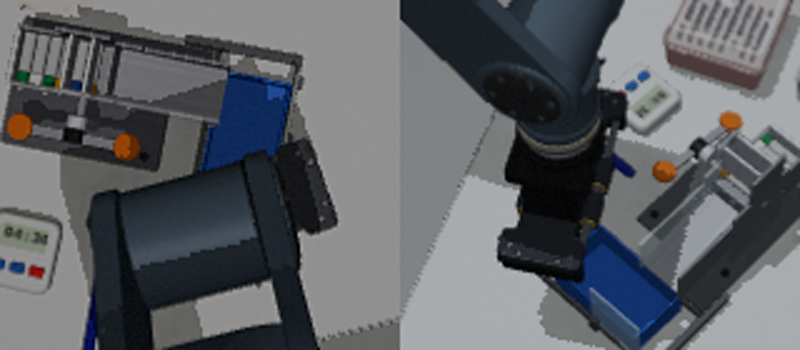

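Left half (top view): the tray's rear edge is at about (258,77), and the back stop is at (270,52). The hand is clear of the orange pad at (127,147). Right half (side view): the tray is flat and nearly home.

```bash
python3 -m handwheel '[{"hand":-1,"dx":0.3,"dy":-0.05,"dz":0,"wx":0,"wy":0,"wz":0},{"hand":-1,"dx":0.3,"dy":-0.05,"dz":0,"wx":0,"wy":0,"wz":0},{"hand":-1,"dx":0.3,"dy":-0.05,"dz":0,"wx":0,"wy":0,"wz":0},{"hand":-1,"dx":0.2,"dy":-0.04,"dz":0,"wx":0,"wy":0,"wz":0},{"hand":-1,"dx":0.2,"dy":-0.04,"dz":0,"wx":0,"wy":0,"wz":0}]';python3 -m handwheel '[{"hand":-1,"dx":0.15,"dy":-0.03,"dz":0,"wx":0,"wy":0,"wz":0},{"hand":-1,"dx":0.15,"dy":-0.03,"dz":0,"wx":0,"wy":0,"wz":0}]'
```

```text
time_s: 9.6
position: [0.4996, 0.2413, 0.0069]
tcp_rot: [[-0.937, -0.35, -0.005], [-0.35, 0.937, -0.006], [0.006, -0.004, -1.0]]
force: [-0.7, 0.7, 0.3]
opening: 0.01
time_s: 9.8
position: [0.5026, 0.2407, 0.0069]
tcp_rot: [[-0.937, -0.35, -0.005], [-0.35, 0.937, -0.006], [0.006, -0.004, -1.0]]
force: [-0.9, -0.5, -0.3]
opening: 0.005
```

```bash
python3 -m handwheel '[{"hand":-1,"dx":0.1,"dy":-0.02,"dz":0,"wx":0,"wy":0,"wz":0},{"hand":-1,"dx":0.1,"dy":-0.02,"dz":0,"wx":0,"wy":0,"wz":0}]'
python3 - <<'E'
from h import *
snap("side","side7"); snap("top","top7")
a=cv2.imread("pics/top7.png")[150:290,170:330]; b=cv2.imread("pics/side7.png")[80:220,170:330]
cv2.imwrite("pics/z7.png",cv2.resize(np.hstack([a,b]),None,fx=2.5,fy=2.5,interpolation=cv2.INTER_CUBIC))
E
```

```text
time_s: 10.0
position: [0.5045, 0.2403, 0.0069]
tcp_rot: [[-0.937, -0.35, -0.005], [-0.35, 0.937, -0.006], [0.006, -0.004, -1.0]]
force: [-0.7, 0.6, 0.3]
opening: 0.006
```

View pics/z7.png

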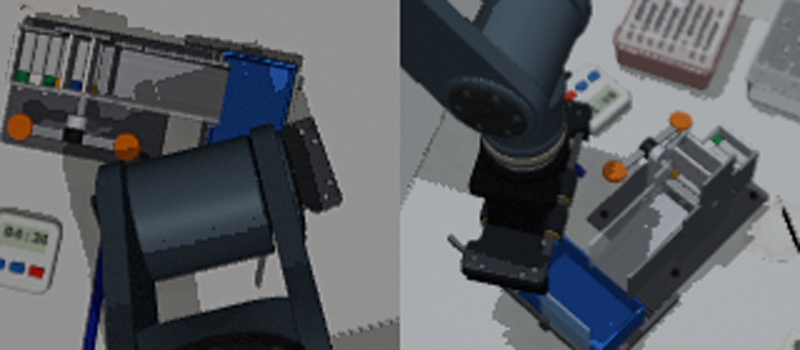

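Left half (top view): the tray's rear rim at (262,55) is almost at the stop. Both pads are still visible and unmoved. Right half (side view): the tray is flat, with its rear corner at (640,310) near the stop.

```bash
for i in 1 2; do :; done; python3 -m handwheel '[{"hand":-1,"dx":0.1,"dy":-0.02,"dz":0,"wx":0,"wy":0,"wz":0},{"hand":-1,"dx":0.1,"dy":-0.02,"dz":0,"wx":0,"wy":0,"wz":0}]'
```

```text
time_s: 10.3
position: [0.5065, 0.2399, 0.007]
tcp_rot: [[-0.937, -0.35, -0.005], [-0.35, 0.937, -0.006], [0.006, -0.004, -1.0]]
force: [-1.1, 0.8, 0.1]
opening: 0.004
```

```bash
python3 -m handwheel '[{"hand":-1,"dx":0.1,"dy":-0.02,"dz":0,"wx":0,"wy":0,"wz":0},{"hand":-1,"dx":0.05,"dy":-0.01,"dz":0,"wx":0,"wy":0,"wz":0}]'
```

```text
time_s: 10.5
position: [0.507, 0.2395, 0.0069]
tcp_rot: [[-0.937, -0.35, -0.007], [-0.35, 0.937, -0.006], [0.008, -0.003, -1.0]]
force: [-2.4, 0.6, 2.0]
opening: 0.008
```

```bash
python3 -m handwheel '[{"hand":-1,"dx":0.1,"dy":-0.02,"dz":0,"wx":0,"wy":0,"wz":0},{"hand":-1,"dx":0,"dy":0,"dz":0,"wx":0,"wy":0,"wz":0}]'
```

```text
time_s: 10.7
position: [0.5073, 0.2393, 0.0068]
tcp_rot: [[-0.937, -0.35, -0.008], [-0.35, 0.937, -0.006], [0.01, -0.003, -1.0]]
force: [-5.7, 1.1, 2.1]
opening: 0.004
```

The TCP has stopped advancing at x = 0.5073 (expected about 0.506) and the force is rising to 5.7 N, so the tray is against the stop. I'll back off and raise the hand to look.

```bash
python3 -m handwheel '[{"hand":-1,"dx":-0.5,"dy":0.09,"dz":0,"wx":0,"wy":0,"wz":0},{"hand":-1,"dx":-1.5,"dy":0.25,"dz":0,"wx":0,"wy":0,"wz":0},{"hand":-1,"dx":-2,"dy":0.35,"dz":0,"wx":0,"wy":0,"wz":0},{"hand":-1,"dx":-2,"dy":0.35,"dz":0,"wx":0,"wy":0,"wz":0},{"hand":-1,"dx":-1,"dy":0,"dz":3,"wx":0,"wy":0,"wz":0},{"hand":-1,"dx":0,"dy":0,"dz":4,"wx":0,"wy":0,"wz":0},{"hand":-1,"dx":0,"dy":0,"dz":4,"wx":0,"wy":0,"wz":0},{"hand":-1,"dx":0,"dy":0,"dz":2,"wx":0,"wy":0,"wz":0},{"hand":-1,"dx":0,"dy":0,"dz":0,"wx":0,"wy":0,"wz":0}]'
python3 - <<'E'
from h import *
snap("side","side8"); snap("top","top8")
a=cv2.imread("pics/top8.png")[150:290,170:330]; b=cv2.imread("pics/side8.png")[100:240,190:350]
cv2.imwrite("pics/z8.png",cv2.resize(np.hstack([a,b]),None,fx=2.5,fy=2.5,interpolation=cv2.INTER_CUBIC))
for n in("top","side"):
    im=cv2.imread(f"pics/{n}8.png"); hsv=cv2.cvtColor(im,cv2.COLOR_BGR2HSV)
    m=cv2.inRange(hsv,(100,140,40),(125,255,255)); k,l,st,ce=cv2.connectedComponentsWithStats(m)
    for i in range(1,k):
        if st[i,4]>500 and st[i,1]>140 and 190<ce[i][0]<310:
            cs=cv2.findContours((l==i).astype(np.uint8),0,2)[0][0]
            for p in cv2.boxPoints(cv2.minAreaRect(cs)): print(n,p,onplane(n,*p,.036).round(4))
E
```

```text
time_s: 11.6
position: [0.4433, 0.2509, 0.1406]
tcp_rot: [[-0.937, -0.35, 0.007], [-0.35, 0.937, -0.003], [-0.006, -0.005, -1.0]]
force: [-0.5, 0.4, -0.1]
opening: 0.006
top [249.42305 218.8846 ] [0.5238 0.2614 0.036 ]
top [259.46152 168.6923 ] [0.6364 0.2403 0.036 ]
top [288.30768 174.46153] [0.624  0.1755 0.036 ]
top [278.2692  224.65382] [0.5116 0.197  0.036 ]
side [213.61598 194.18167] [0.5155 0.1879 0.036 ]
side [233.0272  171.89468] [0.5205 0.2633 0.036 ]
side [269.8053  203.92722] [0.6413 0.2398 0.036 ]
side [250.39409 226.2142 ] [0.6337 0.1673 0.036 ]
```

View pics/z8.png

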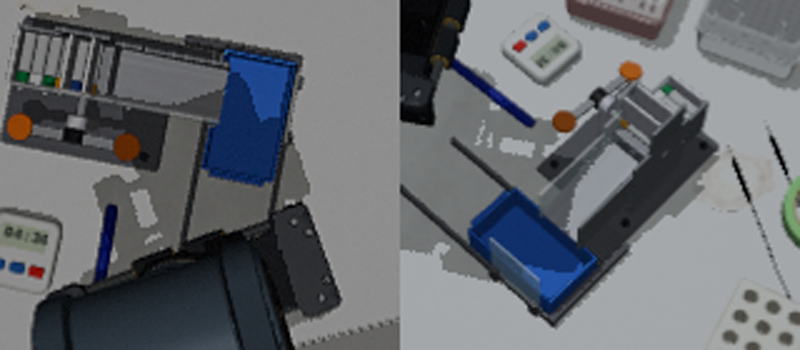

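Left half (top view): the tray's rear rim at (262,52) meets the back stop. Its measured origin is about (0.576, 0.2175), against the home estimate of (0.577, 0.220). The pen, timer, pads and tubes are unmoved. Right half (side view): the tray is flat in the dock. Next I'll move above the outlet pad.

```bash
python3 -m handwheel '[{"hand":-1,"dx":2,"dy":1.3,"dz":0,"wx":0,"wy":0,"wz":0},{"hand":-1,"dx":2,"dy":1.3,"dz":0,"wx":0,"wy":0,"wz":0},{"hand":-1,"dx":2,"dy":1.3,"dz":0,"wx":0,"wy":0,"wz":0},{"hand":-1,"dx":2,"dy":1.3,"dz":0,"wx":0,"wy":0,"wz":0},{"hand":-1,"dx":2.2,"dy":1.5,"dz":0,"wx":0,"wy":0,"wz":0},{"hand":-1,"dx":0,"dy":0,"dz":-2,"wx":0,"wy":0,"wz":0},{"hand":-1,"dx":0,"dy":0,"dz":-2,"wx":0,"wy":0,"wz":0},{"hand":-1,"dx":0,"dy":0,"dz":0,"wx":0,"wy":0,"wz":0}]'
python3 - <<'E'
from h import *
snap("side","side9"); snap("top","top9"); s=bot.read_state(); print(s["position"])
q=s["position"]-.0195*np.array(s["tcp_rot"])[:,2]
for n in("top","side"): print(proj(n,q))
a=cv2.imread("pics/top9.png")[150:290,150:310]; b=cv2.imread("pics/side9.png")[80:220,190:350]
cv2.imwrite("pics/z9.png",cv2.resize(np.hstack([a,b]),None,fx=2.5,fy=2.5,interpolation=cv2.INTER_CUBIC))
E
```

```text
time_s: 12.5
position: [0.538, 0.3154, 0.0919]
tcp_rot: [[-0.937, -0.35, -0.013], [-0.35, 0.937, -0.009], [0.015, -0.004, -1.0]]
force: [0.3, -0.2, 0.1]
opening: 0.006
[0.54020753 0.31633524 0.09521089]
(np.float64(220.71601706350884), np.float64(210.83185963537852))
(np.float64(251.93128515577996), np.float64(143.20705264581028))
```

View pics/z9.png

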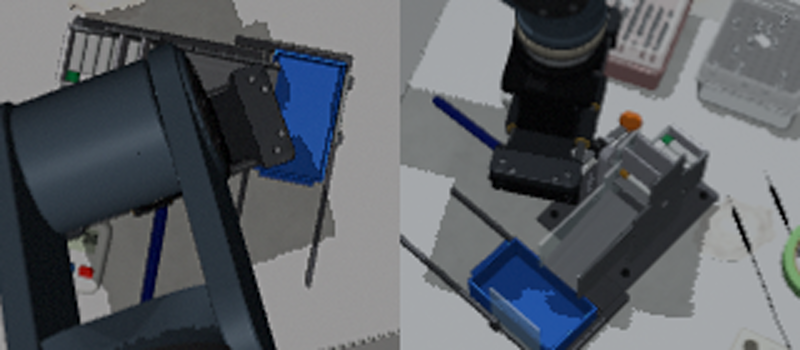

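Left half (top view): the hand is over the pad. Right half (side view): the hand is above the finger bar, with the left pad at (630,120) still low. The tubes and tray are unchanged. I'll correct by 5 mm and press slowly.

```bash
python3 -m handwheel '[{"hand":-1,"dx":0.5,"dy":0.2,"dz":0,"wx":0,"wy":0,"wz":0},{"hand":-1,"dx":0,"dy":0,"dz":-0.6,"wx":0,"wy":0,"wz":0},{"hand":-1,"dx":0,"dy":0,"dz":-0.6,"wx":0,"wy":0,"wz":0},{"hand":-1,"dx":0,"dy":0,"dz":-0.4,"wx":0,"wy":0,"wz":0},{"hand":-1,"dx":0,"dy":0,"dz":-0.3,"wx":0,"wy":0,"wz":0},{"hand":-1,"dx":0,"dy":0,"dz":0,"wx":0,"wy":0,"wz":0}]'
```

```text
time_s: 13.2
position: [0.5455, 0.3186, 0.0774]
tcp_rot: [[-0.937, -0.35, -0.006], [-0.35, 0.937, -0.006], [0.007, -0.004, -1.0]]
force: [1.1, -0.7, 0.6]
opening: 0.007
```

```bash
python3 -m handwheel '[{"hand":-1,"dx":0,"dy":0,"dz":-0.3,"wx":0,"wy":0,"wz":0},{"hand":-1,"dx":0,"dy":0,"dz":-0.3,"wx":0,"wy":0,"wz":0},{"hand":-1,"dx":0,"dy":0,"dz":-0.3,"wx":0,"wy":0,"wz":0},{"hand":-1,"dx":0,"dy":0,"dz":-0.3,"wx":0,"wy":0,"wz":0},{"hand":-1,"dx":0,"dy":0,"dz":-0.3,"wx":0,"wy":0,"wz":0}]'
```

```text
time_s: 13.7
position: [0.5461, 0.3188, 0.0628]
tcp_rot: [[-0.937, -0.35, -0.004], [-0.35, 0.937, -0.006], [0.006, -0.004, -1.0]]
force: [-1.3, -0.3, 0.5]
opening: 0.005
```

```bash
python3 -m handwheel '[{"hand":-1,"dx":0,"dy":0,"dz":-0.2,"wx":0,"wy":0,"wz":0},{"hand":-1,"dx":0,"dy":0,"dz":-0.2,"wx":0,"wy":0,"wz":0}]'
```

```text
time_s: 13.9
position: [0.546, 0.3187, 0.0588]
tcp_rot: [[-0.937, -0.35, -0.005], [-0.35, 0.937, -0.006], [0.006, -0.004, -1.0]]
force: [0.5, 0.2, 0.2]
opening: 0.005
```

```bash
python3 -m handwheel '[{"hand":-1,"dx":0,"dy":0,"dz":-0.1,"wx":0,"wy":0,"wz":0},{"hand":-1,"dx":0,"dy":0,"dz":-0.1,"wx":0,"wy":0,"wz":0}]'
```

```text
time_s: 14.1
position: [0.546, 0.3188, 0.0569]
tcp_rot: [[-0.937, -0.35, -0.004], [-0.35, 0.937, -0.006], [0.006, -0.004, -1.0]]
force: [-0.2, 0.4, 1.2]
opening: 0.009
```

```bash
python3 -m handwheel '[{"hand":-1,"dx":0,"dy":0,"dz":-0.1,"wx":0,"wy":0,"wz":0},{"hand":-1,"dx":0,"dy":0,"dz":-0.1,"wx":0,"wy":0,"wz":0}]'
```

```text
time_s: 14.3
position: [0.5461, 0.3188, 0.055]
tcp_rot: [[-0.937, -0.35, -0.004], [-0.35, 0.937, -0.006], [0.006, -0.004, -1.0]]
force: [-0.2, -0.5, 0.7]
opening: 0.005
```

```bash
python3 -m handwheel '[{"hand":-1,"dx":0,"dy":0,"dz":-0.1,"wx":0,"wy":0,"wz":0},{"hand":-1,"dx":0,"dy":0,"dz":0,"wx":0,"wy":0,"wz":0}]'
python3 - <<'E'
from h import *
snap("side","side10")
b=cv2.imread("pics/side10.png")[90:230,200:340]
cv2.imwrite("pics/z10.png",cv2.resize(b,None,fx=4,fy=4,interpolation=cv2.INTER_CUBIC))
E
```

```text
time_s: 14.5
position: [0.546, 0.3189, 0.0538]
tcp_rot: [[-0.937, -0.35, -0.004], [-0.35, 0.937, -0.006], [0.006, -0.004, -1.0]]
force: [0.2, -0.3, 0.7]
opening: 0.008
```

View pics/z10.png

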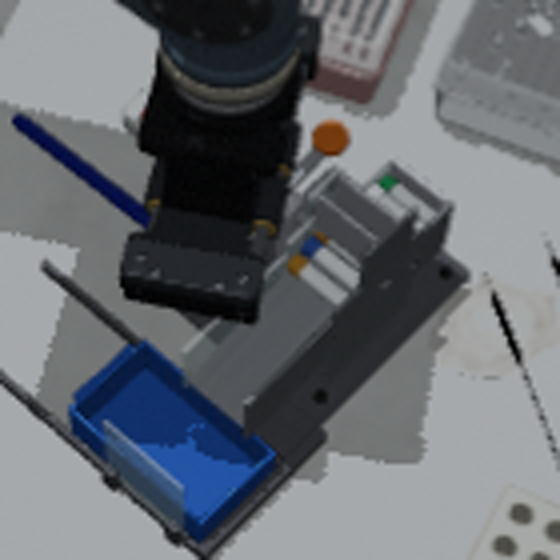

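The side view shows the left pad raised at (330,137) and three tubes (orange, blue and orange caps) starting down the chute at (325,265). I'll keep pressing to the stop.

```bash
python3 -m handwheel '[{"hand":-1,"dx":0,"dy":0,"dz":-0.1,"wx":0,"wy":0,"wz":0},{"hand":-1,"dx":0,"dy":0,"dz":-0.1,"wx":0,"wy":0,"wz":0}]'
```

```text
time_s: 14.75
position: [0.5461, 0.3189, 0.052]
tcp_rot: [[-0.937, -0.35, -0.004], [-0.35, 0.937, -0.005], [0.006, -0.004, -1.0]]
force: [0.1, 0.5, 0.8]
opening: 0.004
```

```bash
python3 -m handwheel '[{"hand":-1,"dx":0,"dy":0,"dz":-0.1,"wx":0,"wy":0,"wz":0},{"hand":-1,"dx":0,"dy":0,"dz":0,"wx":0,"wy":0,"wz":0}]'
```

```text
time_s: 14.95
position: [0.5461, 0.3189, 0.0511]
tcp_rot: [[-0.937, -0.35, -0.004], [-0.35, 0.937, -0.005], [0.006, -0.004, -1.0]]
force: [-0.9, 0.5, 1.9]
opening: 0.002
```

```bash
python3 -m handwheel '[{"hand":-1,"dx":0,"dy":0,"dz":-0.1,"wx":0,"wy":0,"wz":0},{"hand":-1,"dx":0,"dy":0,"dz":0,"wx":0,"wy":0,"wz":0}]'
```

```text
time_s: 15.15
position: [0.5462, 0.319, 0.0508]
tcp_rot: [[-0.937, -0.35, -0.004], [-0.35, 0.937, -0.005], [0.006, -0.004, -1.0]]
force: [-1.2, -1.1, 5.3]
opening: 0.006
```

```bash
python3 -m handwheel '[{"hand":-1,"dx":0,"dy":0,"dz":-0.1,"wx":0,"wy":0,"wz":0},{"hand":-1,"dx":0,"dy":0,"dz":0,"wx":0,"wy":0,"wz":0}]'
python3 - <<'E'
from h import *
snap("side","side11")
b=cv2.imread("pics/side11.png")[90:230,200:340]
cv2.imwrite("pics/z11.png",cv2.resize(b,None,fx=4,fy=4,interpolation=cv2.INTER_CUBIC))
E
```

```text
time_s: 15.35
position: [0.5462, 0.319, 0.0505]
tcp_rot: [[-0.937, -0.35, -0.004], [-0.35, 0.937, -0.005], [0.005, -0.004, -1.0]]
force: [-2.5, -0.3, 9.1]
opening: 0.004
```

View pics/z11.png

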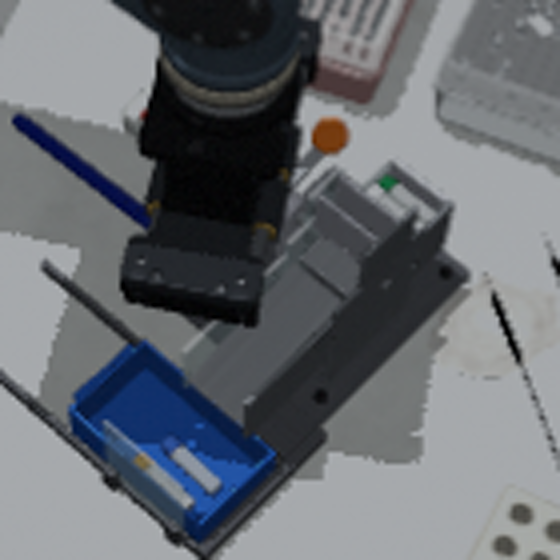

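The gate is at its stop, with 9 N and no further travel. The side view shows an orange-capped and a blue-capped tube in the tray at (140,465) and (190,465), and the chute is empty. I'll lift off and retreat.

```bash
python3 -m handwheel '[{"hand":-1,"dx":0,"dy":0,"dz":0.5,"wx":0,"wy":0,"wz":0},{"hand":-1,"dx":0,"dy":0,"dz":2,"wx":0,"wy":0,"wz":0},{"hand":-1,"dx":0,"dy":0,"dz":3,"wx":0,"wy":0,"wz":0},{"hand":-1,"dx":0,"dy":0,"dz":3,"wx":0,"wy":0,"wz":0},{"hand":-1,"dx":-2,"dy":2,"dz":3,"wx":0,"wy":0,"wz":0},{"hand":-1,"dx":-3,"dy":3,"dz":0,"wx":0,"wy":0,"wz":0},{"hand":-1,"dx":-3,"dy":3,"dz":0,"wx":0,"wy":0,"wz":0},{"hand":-1,"dx":-3,"dy":3,"dz":0,"wx":0,"wy":0,"wz":0},{"hand":-1,"dx":-3,"dy":3,"dz":0,"wx":0,"wy":0,"wz":0},{"hand":-1,"dx":-3,"dy":3,"dz":0,"wx":0,"wy":0,"wz":0}]';python3 -m handwheel '[{"hand":-1,"dx":-3,"dy":3,"dz":0,"wx":0,"wy":0,"wz":0},{"hand":-1,"dx":-3,"dy":3,"dz":0,"wx":0,"wy":0,"wz":0},{"hand":-1,"dx":-2,"dy":3,"dz":0,"wx":0,"wy":0,"wz":0},{"hand":-1,"dx":0,"dy":0,"dz":0,"wx":0,"wy":0,"wz":0},{"hand":-1,"dx":0,"dy":0,"dz":0,"wx":0,"wy":0,"wz":0}]'
python3 - <<'E'
from h import *
snap("side","side12"); snap("top","top12")
a=cv2.imread("pics/top12.png")[150:290,160:300]; b=cv2.imread("pics/side12.png")[100:240,190:330]
cv2.imwrite("pics/z12.png",cv2.resize(np.hstack([a,b]),None,fx=2.85,fy=2.85,interpolation=cv2.INTER_CUBIC))
for n in("top","side"):
    im=cv2.imread(f"pics/{n}12.png"); hsv=cv2.cvtColor(im,cv2.COLOR_BGR2HSV)
    m=cv2.inRange(hsv,(5,150,120),(20,255,255)); k,l,st,ce=cv2.connectedComponentsWithStats(m)
    for i in range(1,k):
        if st[i,4]>25 and 120<ce[i][1]<240 and 160<ce[i][0]<300: print(n,ce[i].round(1),st[i,4],*[onplane(n,*ce[i],z).round(4)[:2] for z in(.073,.095)])
E
```

```text
time_s: 16.4
position: [0.3746, 0.4897, 0.1638]
tcp_rot: [[-0.937, -0.35, -0.005], [-0.35, 0.937, -0.006], [0.006, -0.004, -1.0]]
force: [-0.1, -0.1, 0.0]
opening: 0.006
time_s: 16.9
position: [0.2953, 0.5789, 0.1634]
tcp_rot: [[-0.936, -0.352, -0.004], [-0.352, 0.936, -0.007], [0.006, -0.005, -1.0]]
force: [1.0, -0.7, 0.1]
opening: 0.003
top [175.8 200.2] 82 [0.5626 0.4196] [0.5619 0.4147]
top [222.3 208.7] 79 [0.5453 0.3182] [0.545  0.3156]
side [282.  123.5] 56 [0.5578 0.4277] [0.5643 0.4142]
side [254.8 153. ] 59 [0.5474 0.319 ] [0.5542 0.3079]
```

View pics/z12.png

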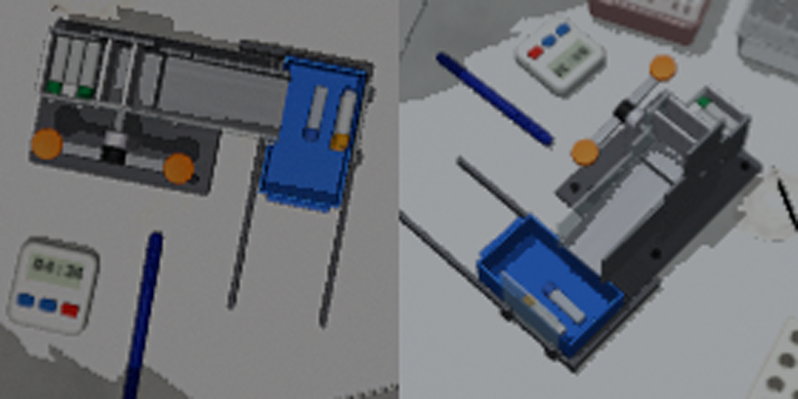

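Left half (top view): the outlet pad (178,168) is down and the hold pad (47,144) is up. The held tubes (green, white, green) are at (70,65). The tray shows a blue-capped tube at (315,110) and an orange-capped one at (343,120). I need to find the third, so I'll zoom in.

```bash
python3 - <<'E'
from h import *
a=cv2.imread("pics/top12.png")[165:225,245:295]; b=cv2.imread("pics/side12.png")[170:230,212:272]
A=cv2.resize(a,(480,576),interpolation=cv2.INTER_NEAREST)[:576,:400]; A=cv2.resize(a,(400,480),interpolation=cv2.INTER_NEAREST); B=cv2.resize(b,(400,480),interpolation=cv2.INTER_NEAREST)
cv2.imwrite("pics/z12b.png",np.clip(np.hstack([A,B]).astype(float)*1.3,0,255).astype(np.uint8))
d=np.load("pics/top12.npy")
for v in range(178,206,2): print(v,[int(1000*atdepth("top",u,v,d[v,u])[2]) for u in range(262,290,1)])
E
```

```text
178 [2, 4, 2, 0, 4, 3, 7, 1, 1, 0, 0, 1, 3, 2, 3, 1, 4, 1, 5, 1, 4, 2, 2, 2, 0, 40, 9, 7]
180 [2, 4, 2, 4, 2, 3, 5, 5, 2, 12, 14, 2, 4, 3, 0, 3, 1, -1, -1, -1, 3, 3, 3, 2, 34, 34, 79, 75]
182 [1, 3, 1, 0, 3, 1, 0, 4, 9, 11, 12, 14, 11, 2, 1, 4, 3, 1, 1, 28, 26, 29, 2, 1, 38, 12, 76, 23]
184 [3, 3, 3, 0, 4, 4, 0, 1, 11, 16, 15, 16, 10, 3, 3, 3, 4, 10, 23, 26, 26, 27, 26, 11, 37, 64, 77, 23]
186 [3, 5, -1, 0, 2, 3, 3, 11, 11, 12, 16, 11, 1, 1, 0, 2, 2, 10, 25, 25, 28, 26, 21, 34, 34, 75, 79, -2]
188 [4, 4, 4, 3, 3, 2, 3, 12, 13, 13, 12, 9, 2, 1, 2, 3, 4, 19, 27, 28, 28, 23, 0, 34, 27, 76, 2, -3]
190 [2, 0, 3, 1, 2, 1, 11, 14, 16, 15, 12, 2, 3, 1, 3, 2, 10, 26, 26, 26, 25, 26, 33, 34, 77, 76, 0, -3]
192 [2, 0, 4, 3, 2, 1, 11, 17, 16, 15, 12, -1, 0, 2, 2, 2, 12, 26, 27, 24, 26, 23, 32, 10, 76, 79, -2, -3]
194 [5, 2, 3, -1, 3, 11, 13, 13, 15, 10, 1, 0, 0, 1, 2, 12, 23, 23, 25, 23, 25, 10, 35, 45, 77, 0, 0, 0]
196 [2, 2, 2, 0, 1, 18, 13, 15, 15, 12, 1, 0, 1, 0, 2, 13, 25, 25, 27, 24, 23, 37, 34, 74, 77, 0, 0, -1]
198 [4, 4, 0, 5, 12, 11, 12, 13, 14, 10, 3, 3, 0, 5, 10, 24, 28, 26, 26, 27, 22, 35, 11, 79, 9, 0, -1, 1]
200 [0, 3, 3, 4, 5, 1, 0, 4, 2, 5, 1, 3, 3, 2, 13, 29, 26, 30, 23, 21, 35, 37, 60, 78, 0, -1, 0, 1]
202 [2, 1, 5, 3, 4, -2, 3, 2, 0, 4, 1, 2, 2, 0, 12, 13, 14, 15, 13, 4, 34, 0, 78, 77, 0, 0, -3, 1]
204 [3, 4, 0, 1, 1, 2, 4, 0, 3, 1, 3, 4, 0, 0, 3, 4, 0, 2, 0, 9, 35, 26, 75, 20, 22, 2, 0, -1]
```

View pics/z12b.png

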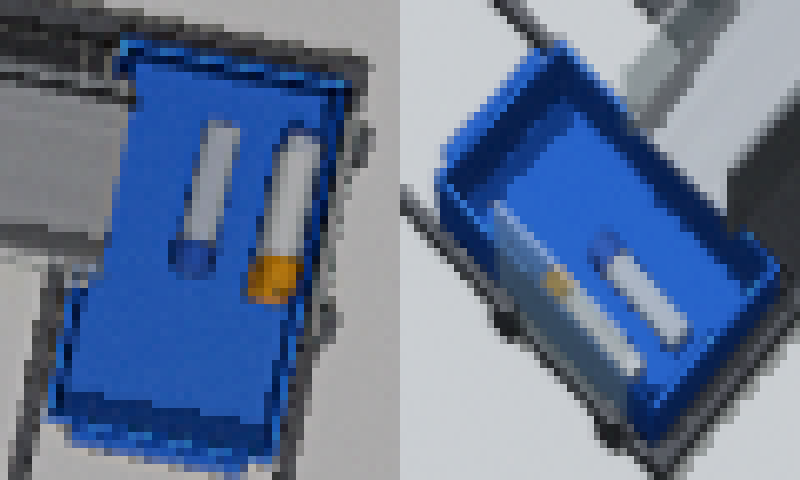

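The orange-capped tube's top is 26–28 mm up. That is one tube diameter (13 mm) higher than the blue one at about 15 mm, so it lies on the third tube against the tray wall. A rim 12–15 mm high shows beside it at row 202, so all three are in the tray. The chute and gate are empty, and the bystanders haven't moved.

```bash
python3 -c "
from rig import hand_in
print(hand_in())"
```

```text
the job is handed in; nothing more can be done
None
```

I pushed the tray home, then pressed the orange pad to tip the gate over, and the waiting tubes fed down into the tray. I handed the job in at about 17 s of the 48 s allowed.

**Tray:** it slid about 81 mm along the rails until it stopped, with the push force rising to about 6 N. Its measured origin was (0.576, 0.218), within about 3 mm of my estimate of home (0.577, 0.220), and it sat flat.

**Gate:** I pressed the pad until it stopped, at about 9 N. After I lifted off, both cameras put the outlet pad at 73 mm and the hold pad at about 95 mm, so the gate stayed fully over.

**Tubes:** the gate and chute are empty, and the three held tubes (green, white, green) are still in the holding lane. In the tray I can see the blue-capped tube and one orange-capped tube. The second orange one isn't directly visible. I take it to be underneath the first, against the wall, because the visible one lies 13 mm too high to be on the tray floor.

**What disagreed:** the real fingertips are about 19.5 mm behind the reported TCP. Because of that, my first push passed over the tray's rim without touching it; I corrected the height and pushed again. An earlier approach with the hand tilted also failed at the limit of joint 4. It touched nothing.

The pen and timer look unmoved in the final pictures, and the hand was clear of everything when I handed in. I didn't check the small bottle behind the sorter separately; the arm never went near it.

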